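Turn the bike pump round in its rest

ROBOT

A 6-joint arm with a two-finger parallel gripper is mounted at the origin on the work surface. World frame = base frame: x ahead of the robot, y to its left, z up, the work surface at z = 0. Lengths are in m, angles in rad, forces in N, time in s.
With the tool pointing down it reaches from about 0.25 to 0.725 m from the base axis. Payload 4 kg.
Tool frame: the origin (TCP) lies between the finger pads; the fingertips stand 8 mm ahead of it and the grasp point (between the pads) lies 11 mm behind it; z points along the fingers, y is the direction in which the jaws open and shut (so a half turn about z gives the same grasp; the last joint's range is limited). The gripper opens to 85 mm and grips with 20 to 120 N. Pads are 22 mm wide; open, the fingers measure 114 mm over their backs; the gripper's body (76 mm by 85 mm) begins 54 mm behind the grasp point. The pads swing forward as they close: fully open they stand 13 mm farther back than shut.
Start: joints at [1.169, 0.241, 0.005, 1.335, 0, 1.571], TCP at [0.196, 0.46, 0.239] pointing down, gripper open.
Joint ranges: [-2.72, 2.72], [-1.05, 1.87], [-1.09, 1.28], [-1.99, 2.15], [-1.42, 1.44], [-3.14, 3.14]. Speed limits (rad/s): [2.79, 2.79, 3.14, 3.14, 3.14, 3.14].

INTERFACE

Orientations are given as a unit quaternion [x, y, z, w].
In Python, from workcell import * gives the robot as it stands.
- The arm moves only by the tool send_rows, never from a script. Its argument "increments" is a list that holds one entry, the list of rows, each a list of 6 numbers: the shift along the tool's x, y, z in units of 50 mm (1.0 is 50 mm), then the turn, a rotation vector about the tool's x, y, z in units of 10 degrees (1.0 is 10 degrees). In form: [[[x, y, z, ax, ay, az], ...]]. A call has 1 to 8 rows; each row shifts and turns the commanded pose from where the row before left it, along the tool's axes as they then stand; what a row does not reach is not made up. A row lasts 1/8 s, in which the tool goes at most 62.5 mm and 10.7 degrees, less where a joint would pass 70% of its speed; a pose out of reach is approached as far as the arm can. A call with a number of a shift or a turn outside -1 to 1 is refused whole. A call with a gripper value outside its range is refused whole. "grip" is the closure, from 0 (fully open) to 1 (shut), set as the call begins (left out, the last holds). The fingers move at their own pace and stop on an object; the grip force is fixed at half the most. Time passes only in rows, so rows that do not move let the fingers close. It gives the time, the measured TCP pose, the force and the opening at its end, in the units of the state.
- get_obs(): the state, without advancing time (a new reading comes with each control period).
- camera(name): name is "scene" or "top" or "wrist"; returns a dict with "color" (480x640x3 uint8, red, green, blue), "z_map" (480x640 float32, m along the optical axis (not along the pixel's ray), 0 where there is no reading), "intrinsics" (3x3 intrinsics, pixels), "dist" ([k1, k2, p1, p2, k3] as OpenCV has them; the pictures are not rectified), "pose" (4x4, takes a point from camera to world coordinates); the wrist camera has in their place "mount" (4x4, takes a point from camera to tool coordinates, whose origin is the TCP and whose axes are the flange's). Camera axes: x right, y down, z forward; pixel columns grow to the right and rows downward; lengths in m; the calibration is good to about 2 mm. A picture is of the moment at which its call begins: read the wrist's pose just before it.
- job_done(): hands the job in, once; it reports no verdict.
The state is a dict: "clock": time; "joint_pos": joint angles; "joint_vel": joint speeds; "tau": joint torques, N m; "eef_pos": TCP position; "tool_rot": TCP orientation; "ft_force": force on the tool from outside, world axes, zero at the start; "ft_torque": the same for the moment, N m; "grip_width": finger opening in m.
Only numpy, scipy, OpenCV 4.12 (cv2) and the standard library are available. Lean on these libraries where they do the work, as an engineer would, in place of code of your own. Each camera call takes 0.05 s, during which the arm holds its last target.

TASK

The orange-handled bike pump was put back the wrong way round. Lift it clear of its wooden rest, turn it end for end and lay it gently back in the same rest, so that its orange handle is at the orange end board. Do not bang it or the gripper against the rest, and leave the blue-handled pump as it lies.

Things in the scene. Friction and masses are not known exactly. Their poses are not given: they have to be found in the camera images.
- pump: Orange-handled mini bike pump, 220 mm long, 0.11-0.23 kg. Origin on its axis at mid-length; x runs along it to the orange handle (y, z roll with it). Aluminium barrel 26 mm in diameter over the middle 144 mm, handle 32 mm from x = 72 to 110, black nozzle 20 mm from x = -72 to -110. Balances about 17 mm from the origin towards the handle. It starts lying level in the rest, wrong way round.
- pump_handle (a point): Centre of the end face of the orange handle, on the pump's axis, 110 mm from the pump's origin.
- rest: Its fixed wooden rest. Origin under its centre, on the bench top; z up, x to the orange end board. Base 280 x 60 x 12 mm. Black V saddles, 14 mm thick, at x = -55 and 55, lips 54 mm high and 40 mm apart; a pump in them has its axis 50 mm above the bench, with 96 mm free between the saddles for fingers. End boards 60 mm wide, 80 mm high, inner faces at x = -130 (plain wood) and 130 (orange).
- blue_pump: Lookalike pump with a blue handle, same size and axes, lying the right way round in its own identical rest (its +x end board is blue), 0.25 to 0.43 m to the left or right of the orange one. Leave it.

How it is judged:
On the way:
1. the pump is lifted clear above the end boards of its rest (z of pump in the frame of rest above 0.095 m), for 0.1 s.
At the end, for the whole second after the job is handed in: The orange pump lies still in both saddles of its rest, handle at the orange end board: middle within 22 mm of the rest's middle lengthwise (all the room between the boards), 10 mm across, 8 mm in height, in line within 10 degrees. The blue pump is within 15 mm of its start (x of pump_handle in the frame of rest above 0.085 m and x of pump in the frame of rest between -0.022 and 0.022 m and y of pump in the frame of rest between -0.01 and 0.01 m and z of pump in the frame of rest between 0.042 and 0.058 m and angle between the x axis of pump and the x axis of rest, either way round below 0.175 rad and linear speed of pump below 0.02 m/s and distance of blue_pump from where it was at the start of the episode below 0.015 m); the robot touches nothing.
It fails at once if the pump is banged against its rest (over 60 N) (contact force between pump and rest above 60 N).
It fails at once if the arm or gripper is banged against the rest (over 40 N) (contact force between any of the fingers, the arm and rest above 40 N).
It fails at once if the blue-handled pump is disturbed (moved over 15 mm) (distance of blue_pump from where it was at the start of the episode above 0.015 m).
It also fails if it takes over 38 s, if anything falls off the work surface, if the arm or the gripper's body presses on something with over 40 N, if the wrist force passes 120 N, or if a joint passes its speed limit or range.

## Working session

There is one attempt and no reset: what is moved stays moved. The work goes in short steps, Python scripts to look and compute and a tool call to move; the robot and the scene stay as the last step left them, time stands still between calls to the robot, and variables do not carry over. Pictures are saved under pics/ and viewed, and the job is handed in when it is done.

Besides the shell and the picture viewer there is one more tool, called by a JSON object that holds its "api" and its "payload", one argument or row to a line. send_rows: Moves the arm, as the interface text tells. Its arguments: {"type":"object","properties":{"increments":{"type":"array"},"grip":{"type":"number"}},"required":["increments"]}

```bash
mkdir -p pics; ls
python3 - <<'E'
from workcell import *
import cv2
o=get_obs();print({k:np.round(v,3) if not isinstance(v,float) else v for k,v in o.items()} if 'np' in globals() else o)
import numpy as np
for n in ["scene","top"]:
    c=camera(n);cv2.imwrite(f"pics/{n}0.png",c["color"][:,:,::-1]);np.savez(f"{n}0.npz",**c)
    print(n,c["intrinsics"].tolist(),c["dist"],np.round(c["pose"],3).tolist())
E
```

```text
pics
{'clock': 0.0, 'joint_pos': array([1.16900818e+00, 2.41428931e-01, 3.67703903e-03, 1.33519304e+00,
       1.57166627e-05, 1.57081284e+00]), 'joint_vel': array([ 0.00037233,  0.00078368, -0.00291893,  0.00056529, -0.00220081,
        0.00144567]), 'tau': array([-8.66592254e-04, -3.72321117e+01,  2.52405810e+01,  1.69509777e-02,
       -1.88531062e-04,  8.91668179e-06]), 'eef_pos': array([0.19527948, 0.45959834, 0.23838697]), 'tool_rot': array([ 1.99553490e-01,  9.79886346e-01, -1.05113116e-03, -2.22063978e-04]), 'ft_force': array([-0.18352459, -0.31127363, -0.60229249]), 'ft_torque': array([-0.02880594,  0.02115002, -0.02888415]), 'grip_width': 0.08547296978570919}
scene [[598.6797581503529, 0.0, 318.79017569173084], [0.0, 598.6797581503529, 234.01757411836388], [0.0, 0.0, 1.0]] [-0.16133415  0.          0.          0.          0.        ] [[-0.662, 0.467, -0.587, 1.077], [0.75, 0.394, -0.532, 0.484], [-0.017, -0.792, -0.611, 0.669], [0.0, 0.0, 0.0, 1.0]]
top [[481.4185394635233, 0.0, 317.66147133572247], [0.0, 481.4185394635233, 239.4457728221394], [0.0, 0.0, 1.0]] [-0.11927142  0.          0.          0.          0.        ] [[-0.006, -0.984, 0.176, 0.384], [-1.0, 0.008, 0.012, -0.029], [-0.014, -0.176, -0.984, 0.803], [0.0, 0.0, 0.0, 1.0]]
```

View pics/top0.png

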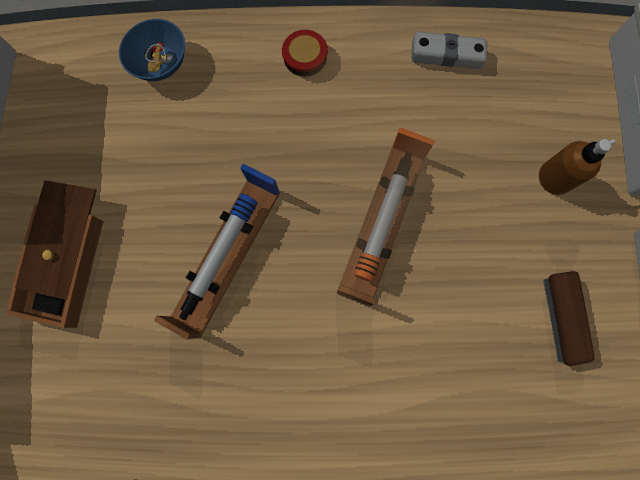

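View pics/scene0.png

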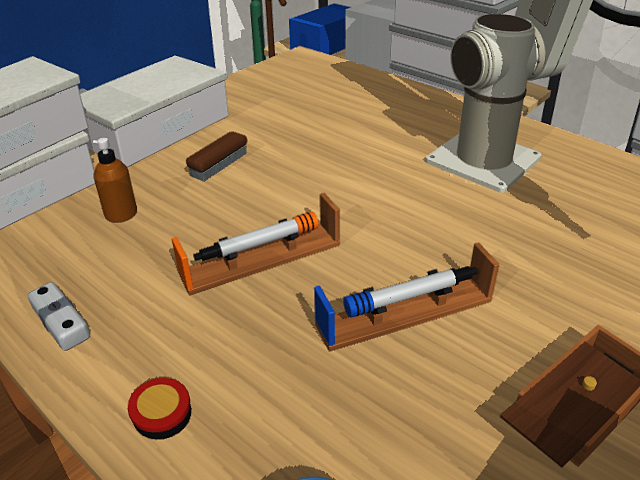

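The top view shows the orange pump from its handle at (367,268) to its nozzle at (403,165). The orange board is at (413,140) and the plain board at (357,295), so the pump is reversed as described. The blue pump lies to its left. Next I measure.

```bash
cat > h.py <<'E'
import numpy as np, cv2
def world_on_plane(c,uv,z):
    p=cv2.undistortPoints(np.asarray(uv,float).reshape(-1,1,2),c["intrinsics"],c["dist"]).reshape(-1,2)
    d=np.c_[p,np.ones(len(p))]@c["pose"][:3,:3].T; o=c["pose"][:3,3]
    return o+d*((z-o[2])/d[:,2])[:,None]
def world_depth(c,uv):
    uv=np.asarray(uv,int); p=cv2.undistortPoints(uv.astype(float).reshape(-1,1,2),c["intrinsics"],c["dist"]).reshape(-1,2)
    z=c["z_map"][uv[:,1],uv[:,0]]; ok=z>0
    return ((np.c_[p,np.ones(len(p))]*z[:,None])@c["pose"][:3,:3].T+c["pose"][:3,3])[ok]
def comps(m,n=30):
    k,l,s,ce=cv2.connectedComponentsWithStats(m.astype(np.uint8))
    return [(s[i],ce[i].round(1),np.argwhere(l==i)[:,::-1]) for i in range(1,k) if s[i][4]>n]
E
python3 - <<'E'
from h import *
for n in ["top","scene"]:
    c=dict(np.load(n+"0.npz")); hsv=cv2.cvtColor(c["color"],cv2.COLOR_RGB2HSV); H,S,V=[hsv[...,i].astype(int) for i in range(3)]
    roi=np.zeros(H.shape,bool)
    if n=="top": roi[110:320,320:460]=1
    else: roi[180:300,160:350]=1
    for nm,m in [("orange",(H>5)&(H<13)&(S>190)&(V>130)&roi),("barrel",(S<40)&(V>110)&roi)]:
        for s,ce,uv in comps(m):
            w=world_depth(c,uv)
            P=world_on_plane(c,uv,0.05 if nm=="barrel" else 0.06)[:,:2]; 
            q=np.percentile(w,[2,50,98],axis=0).round(4)
            mu=w.mean(0); _,_,vt=np.linalg.svd(w-mu,full_matrices=False); pr=(w-mu)@vt[0]
            print(n,nm,s.tolist(),ce,"dpct",q.tolist(),"mean",mu.round(4),"dir",vt[0].round(3),"len",(mu+vt[0]*pr.min()).round(3),(mu+vt[0]*pr.max()).round(3),round(np.ptp(pr),4))
E
```

```text
top orange [399, 128, 15, 7, 45] [404.2 131.4] dpct [[0.6832, -0.1722, 0.0781], [0.688, -0.1593, 0.0801], [0.693, -0.1517, 0.0823]] mean [ 0.6882 -0.1599  0.0803] dir [-0.272 -0.962  0.021] len [ 0.691 -0.152  0.08 ] [ 0.684 -0.174  0.081] 0.0229
top barrel [364, 175, 39, 81, 910] [383.4 216.1] dpct [[0.4961, -0.151, 0.0556], [0.5524, -0.1239, 0.0622], [0.6176, -0.097, 0.0651]] mean [ 0.5539 -0.1241  0.0617] dir [-0.93   0.368 -0.002] len [ 0.621 -0.151  0.062] [ 0.494 -0.1    0.062] 0.1371
scene orange [304, 213, 8, 17, 34] [308.4 220.9] dpct [[0.4684, -0.0988, 0.0468], [0.4762, -0.0837, 0.0632], [0.4804, -0.0773, 0.0672]] mean [ 0.4752 -0.0856  0.0595] dir [ 0.323  0.676 -0.662] len [ 0.47  -0.096  0.07 ] [ 0.48  -0.076  0.05 ] 0.0292
scene orange [309, 212, 10, 17, 55] [314.2 220.1] dpct [[0.3924, -0.1539, -0.0002], [0.4655, -0.0818, 0.055], [0.4718, -0.0737, 0.067]] mean [ 0.4572 -0.0886  0.0497] dir [0.626 0.553 0.55 ] len [ 0.39  -0.148 -0.009] [ 0.471 -0.077  0.062] 0.1286
scene orange [300, 215, 8, 16, 38] [304.2 222.6] dpct [[0.475, -0.1022, 0.048], [0.4834, -0.0853, 0.0593]
[... 194 characters left out ...]
pct [[0.474, -0.1183, 0.0358], [0.4914, -0.089, 0.0567], [0.498, -0.0842, 0.0679]] mean [ 0.4901 -0.0936  0.0567] dir [0.587 0.702 0.402] len [ 0.42  -0.177  0.009] [ 0.496 -0.087  0.061] 0.1285
scene orange [172, 237, 22, 53, 340] [183.7 263.4] dpct [[0.6676, -0.2004, 0.0135], [0.6898, -0.1525, 0.0663], [0.6953, -0.1474, 0.0836]] mean [ 0.6869 -0.1617  0.0589] dir [-0.134 -0.404  0.905] len [ 0.693 -0.143  0.017] [ 0.682 -0.178  0.094] 0.0854
scene barrel [218, 219, 80, 37, 1131] [258.  236.5] dpct [[0.4978, -0.1506, 0.0467], [0.5605, -0.122, 0.0598], [0.6211, -0.0934, 0.0656]] mean [ 0.56   -0.1218  0.058 ] dir [ 0.936 -0.352  0.013] len [ 0.463 -0.085  0.057] [ 0.624 -0.146  0.059] 0.1716
```

Run:
```python
from h import *
for n in ["top","scene"]:
    c=dict(np.load(n+"0.npz"))
    vv,uu=np.mgrid[0:480,0:640]; uv=np.c_[uu.ravel(),vv.ravel()]; 
    uv=uv[c["z_map"][uv[:,1],uv[:,0]]>0]; w=world_depth(c,uv)
    near=(np.hypot(w[:,0]-.556,w[:,1]+.124)<.18)
    b=w[near&(w[:,2]>.074)&(w[:,2]<.09)]
    far=b[b[:,0]>.6]; nr=b[b[:,0]<.5]
    for q in (far,nr):
        m=q[:,:2]; 
        r=cv2.minAreaRect(m.astype(np.float32)*1000); print(n,len(m),m.mean(0).round(4),q[:,2].mean().round(4),r)
    ctr=(far.mean(0)+nr.mean(0))/2; print("mid",ctr)
    # pump: points z .05-.07 near axis line
    hsv=cv2.cvtColor(c["color"],cv2.COLOR_RGB2HSV)
    s=near&(hsv[uv[:,1],uv[:,0],1]<40)&(hsv[uv[:,1],uv[:,0],2]>110)&(w[:,2]>.055)&(w[:,2]<.068)&(w[:,0]<.64)&(w[:,0]>.47)
    q=w[s]; L=cv2.fitLine(q[:,:2].astype(np.float32),cv2.DIST_HUBER,0,.001,.001).ravel(); L*=np.sign(L[0]) if 0 else 1
    print("line",L,"yaw",np.degrees(np.arctan(L[1]/L[0])),"zmax",np.percentile(q[:,2],95))
    t=q[:,:2]@L[:2]; print("ends",[(L[2:]+L[:2]*(v-L[2:]@L[:2])).round(4).tolist() for v in np.percentile(t,[1,99])])
```

```text
top 275 [ 0.6787 -0.1744] 0.0794 ((655.6348876953125, -75.73115539550781), (39.821685791015625, 264.5040283203125), 13.492110252380371)
top 274 [ 0.4298 -0.0781] 0.08 ((430.0330505371094, -78.18229675292969), (60.04990768432617, 10.3042573928833), 68.1798095703125)
mid [ 0.55423978 -0.12627131  0.07973633]
line [ 0.9303318  -0.3667188   0.5541684  -0.12426769] yaw -21.513397 zmax 0.06467675575119833
ends [[0.495, -0.1009], [0.6193, -0.15]]
scene 169 [ 0.6819 -0.1729] 0.081 ((656.7454223632812, -75.46751403808594), (39.288490295410156, 259.5902099609375), 13.435761451721191)
scene 171 [ 0.4339 -0.0742] 0.0792 ((431.63568115234375, -76.02532196044922), (63.41286849975586, 12.015604972839355), 68.8057861328125)
mid [ 0.55790424 -0.12352419  0.08010096]
line [ 0.9257231  -0.37820205  0.557071   -0.12072074] yaw -22.222357 zmax 0.06515219509050933
ends [[0.4967, -0.0961], [0.6213, -0.147]]
```

```bash
cat > mv.py <<'E'
import sys, numpy as np
from workcell import *
from scipy.spatial.transform import Rotation as R
def rel(target,yaw):
    o=get_obs(); r=R.from_quat(o["tool_rot"]); y=np.radians(yaw)
    X=np.array([np.cos(y),np.sin(y),0]); Z=np.array([0,0,-1.]); T=R.from_matrix(np.c_[X,np.cross(Z,X),Z])
    print("tool shift (50mm units)",(r.inv().apply(np.array(target)-o["eef_pos"])/.05).round(3),"turn(10deg)",((r.inv()*T).as_rotvec(degrees=True)/10).round(3),"clock",o["clock"],"pos",o["eef_pos"].round(4),"q",o["joint_pos"].round(3),"w",round(o["grip_width"],4),"F",o["ft_force"].round(2))
if __name__=="__main__": rel([float(a) for a in sys.argv[1:4]],float(sys.argv[4]))
E
python3 mv.py 0.54 -0.118 0.22 158.3
```

```text
tool shift (50mm units) [-10.863  -7.936   0.384] turn(10deg) [-0.011 -0.001 -0.132] clock 0.1 pos [0.1953 0.4596 0.2385] q [1.169 0.241 0.004 1.335 0.    1.571] w 0.0852 F [ 0.14 -0.25  0.35]
```

{"api": "send_rows", "payload": {
  "increments": [
    [[-0.3,-0.2,0,0,0,0],[-0.7,-0.5,0,0,0,-0.13],[-0.7,-0.5,0,0,0,0],[-0.7,-0.5,0,0,0,0],[-0.7,-0.5,0,0,0,0],[-0.7,-0.5,0,0,0,0],[-0.7,-0.5,0,0,0,0],[-0.7,-0.5,0,0,0,0]]
  ]
}}

```text
clock: 1.1
eef_pos: [0.3677, 0.189, 0.2393]
tool_rot: [0.189, 0.982, -0.0, 0.0]
ft_force: [1.0, 0.1, -0.3]
grip_width: 0.0854
```

{"api": "send_rows", "payload": {
  "increments": [
    [[-0.7,-0.5,0,0,0,0],[-0.7,-0.5,0,0,0,0],[-0.7,-0.5,0,0,0,0],[-0.7,-0.5,0,0,0,0],[-0.7,-0.5,0,0,0,0],[-0.7,-0.5,0,0,0,0],[-0.7,-0.5,0,0,0,0],[-0.7,-0.5,0.1,0,0,0]]
  ]
}}

```text
clock: 2.1
eef_pos: [0.5535, -0.1004, 0.2346]
tool_rot: [0.189, 0.982, -0.0, 0.0]
ft_force: [1.3, 0.1, -0.5]
grip_width: 0.0856
```

{"api": "send_rows", "payload": {
  "increments": [
    [[-0.3,-0.2,0.2,0,0,0],[0,0,0,0,0,0]]
  ]
}}

```text
clock: 2.35
eef_pos: [0.5626, -0.1139, 0.2226]
tool_rot: [0.189, 0.982, 0.0, -0.002]
ft_force: [-0.8, -0.0, 0.2]
grip_width: 0.0853
```

```bash
python3 mv.py 0.54 -0.118 0.22 158.3
python3 - <<'E'
from workcell import *
import numpy as np,cv2
from scipy.spatial.transform import Rotation as R
o=get_obs();c=camera("wrist");T=np.eye(4);T[:3,:3]=R.from_quat(o["tool_rot"]).as_matrix();T[:3,3]=o["eef_pos"]
c["pose"]=T@c["mount"];print(c["mount"].round(3).tolist())
cv2.imwrite("pics/wrist1.png",c["color"][:,:,::-1]);np.savez("wrist1.npz",**c)
E
```

```text
tool shift (50mm units) [ 0.388 -0.245  0.053] turn(10deg) [-0.003 -0.021 -0.014] clock 2.35 pos [ 0.5626 -0.1139  0.2226] q [-0.2    0.398  0.183  1.359  0.     0.181] w 0.0853 F [-0.77 -0.03  0.24]
[[-0.001, -0.958, -0.286, 0.073], [1.0, -0.001, -0.0, 0.001], [0.0, -0.286, 0.958, -0.135], [0.0, 0.0, 0.0, 1.0]]
```

View pics/wrist1.png

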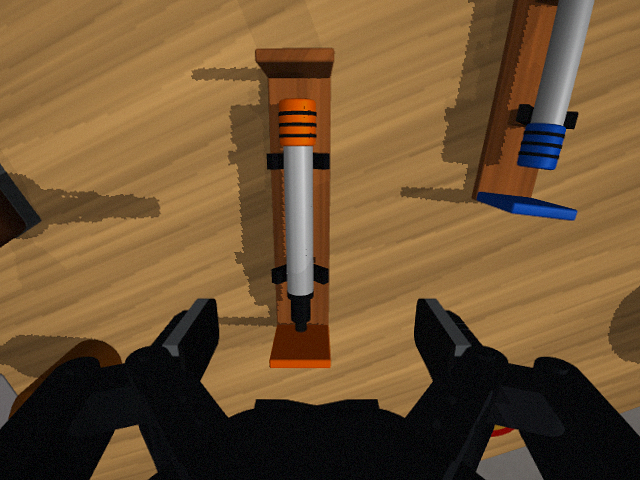

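The wrist view shows the whole rest: plain board at the top (295,62), handle end at (297,102), saddles at rows 160 and 272, nozzle tip at (301,330) and orange board at (300,350). I'll measure pump and rest from it.

Run:
```python
from h import *
c=dict(np.load("wrist1.npz")); hsv=cv2.cvtColor(c["color"],cv2.COLOR_RGB2HSV); H,S,V=[hsv[...,i].astype(int) for i in range(3)]
roi=np.zeros(H.shape,bool); roi[40:375,245:345]=1
def rows(m,r0,r1):
    out=[]
    for r in range(r0,r1):
        u=np.where(m[r])[0]
        if len(u)>15: out.append([(u.min()+u.max())/2,r])
    return np.array(out)
bm=(S<40)&(V>110)&roi
e=rows(bm,150,290); w=world_on_plane(c,e,0.05)[:,:2]
L=cv2.fitLine(w.astype(np.float32),cv2.DIST_HUBER,0,.001,.001).ravel(); print("axis",L,"yaw",np.degrees(np.arctan(L[1]/L[0])))
d=L[:2]*np.sign(L[0])
om=(H>3)&(H<16)&(S>200)&(V>150)&roi
for s,ce,uv in comps(om|bm,60): print(s.tolist(),ce)
# handle top end, barrel/handle boundary, nozzle boundary, orient boards
def pt(u,v,z): return world_on_plane(c,[[u,v]],z)[0]
for nm,(u,v,z) in dict(handle_end=(297,99,.066),joint_h=(298,146,.063),joint_n=(301,295,.062),noz=(301,330,.06)).items():
    p=pt(u,v,z); print(nm,p.round(4),"t",round((p[:2]-L[2:])@d,4))
# rest frame from depth
vv,uu=np.mgrid[0:480,0:640]; uv=np.c_[uu.ravel(),vv.ravel()]; uv=uv[roi[uv[:,1],uv[:,0]]]; uv=uv[c["z_map"][uv[:,1],uv[:,0]]>0]
W=world_depth(c,uv)
for nm,s in dict(boards=(W[:,2]>.074)&(W[:,2]<.086)).items():
    t=(W[:,:2]-L[2:])@d; n=(W[:,:2]-L[2:])@np.array([-d[1],d[0]])
    for q in (t>0,t<0):
        g=s&q; print(nm,g.sum(),W[g].mean(0).round(4),"t",np.percentile(t[g],[2,50,98]).round(4),"n",np.percentile(n[g],[2,50,98]).round(4))
bl=(V[uv[:,1],uv[:,0]]<50)&(W[:,2]>.04)&(W[:,2]<.058)
for q in (abs(t-.05)<.03,abs(t+.06)<.03):
    g=bl&q; print("saddle",g.sum(),W[g].mean(0).round(4),np.percentile(t[g],[5,50,95]).round(4),np.percentile(n[g],[5,95]).round(4))
```

```text
axis [ 0.9286792  -0.37088397  0.5658146  -0.12991618] yaw -21.770142
[284, 99, 32, 12, 347] [299.9 104.6]
[285, 115, 31, 8, 217] [300.3 118.2]
[285, 126, 31, 8, 214] [300.  129.8]
[285, 137, 31, 159, 3649] [300.9 213. ]
[270, 360, 61, 8, 485] [300.1 363.5]
handle_end [ 0.458 -0.088  0.066] t -0.1157
joint_h [ 0.4924 -0.1016  0.063 ] t -0.0787
joint_n [ 0.6208 -0.1524  0.062 ] t 0.0594
noz [ 0.6572 -0.1676  0.06  ] t 0.0989
boards 729 [ 0.6786 -0.1771  0.0791] t [0.1183 0.1214 0.1281] n [-0.0307 -0.0018  0.0265]
boards 1255 [ 0.4306 -0.0781  0.08  ] t [-0.1501 -0.1447 -0.1403] n [-0.03   -0.002   0.0263]
saddle 557 [ 0.6088 -0.1493  0.0509] [0.0372 0.0442 0.0742] [-0.0276  0.0238]
saddle 537 [ 0.5033 -0.1078  0.0506] [-0.0725 -0.0658 -0.0596] [-0.0283  0.024 ]
```

```bash
python3 mv.py 0.5417 -0.1203 0.039 158.2
```

```text
tool shift (50mm units) [ 0.321 -0.292  3.688] turn(10deg) [-0.    -0.017  0.004] clock 2.4 pos [ 0.5625 -0.1129  0.2234] q [-0.198  0.397  0.183  1.36   0.     0.182] w 0.0851 F [ 0.25 -0.24 -0.68]
```

{"api": "send_rows", "payload": {
  "increments": [
    [[0.16,-0.15,0.4,0,0,0],[0.16,-0.14,0.6,0,0,0],[0,0,0.6,0,0,0],[0,0,0.4,0,0,0],[0,0,0.3,0,0,0],[0,0,0,0,0,0]]
  ]
}}

```text
clock: 3.15
eef_pos: [0.5425, -0.1195, 0.1087]
tool_rot: [0.188, 0.982, 0.0, -0.001]
ft_force: [-0.1, 0.1, 1.1]
grip_width: 0.0853
```

```bash
python3 mv.py 0.5417 -0.1203 0.039 158.2
python3 - <<'E'
from workcell import *
import cv2
cv2.imwrite("pics/wrist2.png",camera("wrist")["color"][:,:,::-1])
E
```

```text
tool shift (50mm units) [ 0.006 -0.021  1.394] turn(10deg) [-0.001 -0.012  0.015] clock 3.15 pos [ 0.5425 -0.1195  0.1087] q [-0.217  0.439 -0.064  1.07   0.     0.161] w 0.0853 F [-0.12  0.09  1.09]
```

View pics/wrist2.png

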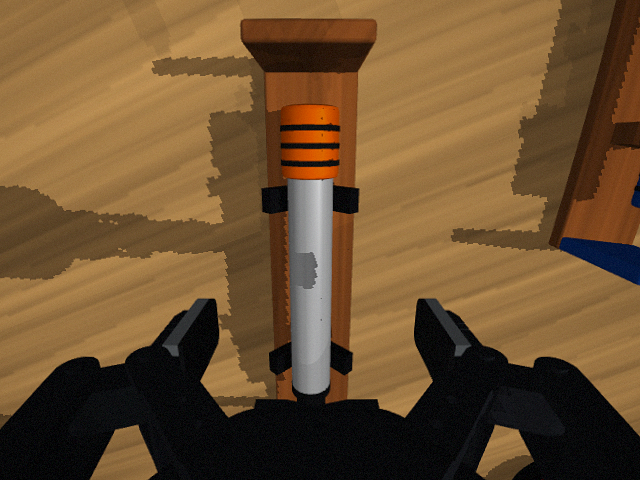

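The barrel (columns 290–332) sits midway between the fingers (mid about 316), and the rest is clear. I'll descend.

{"api": "send_rows", "payload": {
  "increments": [
    [[0,-0.02,0.3,0,0,0],[0,0,0.3,0,0,0],[0,0,0.3,0,0,0],[0,0,0.3,0,0,0],[0,0,0.18,0,0,0],[0,0,0,0,0,0]]
  ]
}}

```text
clock: 3.95
eef_pos: [0.5424, -0.1212, 0.0392]
tool_rot: [0.188, 0.982, 0.0, -0.001]
ft_force: [-0.2, -0.7, 0.7]
grip_width: 0.0853
```

{"api": "send_rows", "payload": {
  "increments": [
    [[0,0,0,0,0,0],[0,0,0,0,0,0],[0,0,0,0,0,0],[0,0,0,0,0,0],[0,0,0,0,0,0],[0,0,0,0,0,0]]
  ],
  "grip": 1
}}

```text
clock: 4.7
eef_pos: [0.5429, -0.1236, 0.0412]
tool_rot: [0.189, 0.982, -0.002, 0.0]
ft_force: [-3.1, -4.9, 4.3]
grip_width: 0.0241
```

```bash
python3 mv.py 0.5417 -0.1203 0.039 158.2
```

```text
tool shift (50mm units) [0.046 0.052 0.044] turn(10deg) [-0.024  0.009 -0.   ] clock 4.7 pos [ 0.5429 -0.1236  0.0412] q [-0.221  0.512 -0.145  0.913 -0.004  0.159] w 0.0241 F [-3.12 -4.94  4.31]
```

{"api": "send_rows", "payload": {
  "increments": [
    [[0,0,-0.1,0,0,0],[0,0,-0.2,0,0,0],[0,0,-0.3,0,0,0],[0,0,-0.4,0,0,0],[0,0,-0.5,0,0,0],[0,0,-0.5,0,0,0],[0,0,-0.5,0,0,0],[0,0,-0.3,0,0,0]]
  ]
}}

```text
clock: 5.7
eef_pos: [0.544, -0.1213, 0.1827]
tool_rot: [0.188, 0.982, 0.0, 0.002]
ft_force: [0.1, -0.3, -2.4]
grip_width: 0.0244
```

```bash
cat > snap.py <<'E'
import sys
from workcell import *
import numpy as np,cv2
from scipy.spatial.transform import Rotation as R
n,k=sys.argv[1:3]
o=get_obs();c=camera(n)
if n=="wrist":
    T=np.eye(4);T[:3,:3]=R.from_quat(o["tool_rot"]).as_matrix();T[:3,3]=o["eef_pos"];c["pose"]=T@c["mount"];c["T"]=T
cv2.imwrite(f"pics/{n}{k}.png",c["color"][:,:,::-1]);np.savez(f"{n}{k}.npz",**c)
E
python3 mv.py 0.5417 -0.1203 0.18 158.2; python3 snap.py wrist 3;python3 snap.py scene 3
```

```text
tool shift (50mm units) [0.05  0.003 0.054] turn(10deg) [0.004 0.017 0.01 ] clock 5.7 pos [ 0.544  -0.1213  0.1827] q [-0.22   0.38   0.051  1.238  0.     0.159] w 0.0244 F [ 0.1  -0.33 -2.44]
```

View pics/scene3.png

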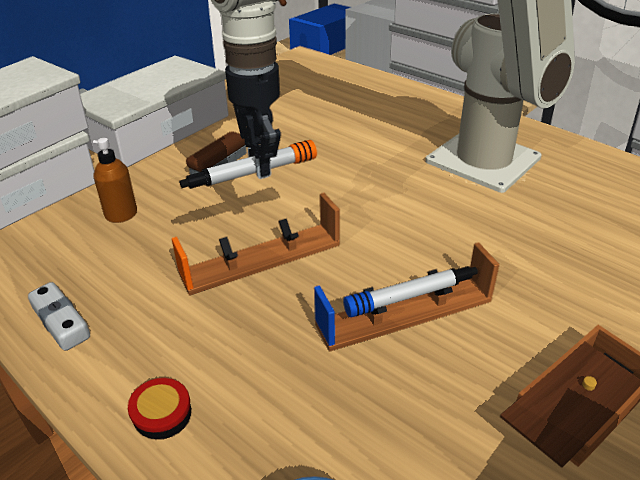

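View pics/wrist3.png

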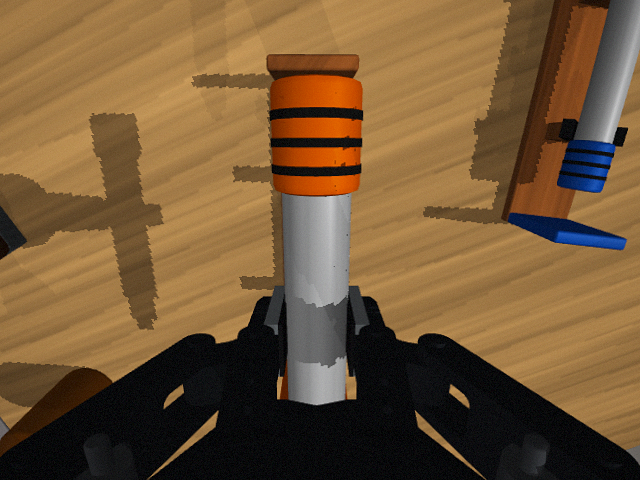

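The pump is held level, clear of the rest, centred in the jaws (col 316). In the wrist view its handle runs from row 75 to 194. Next is its pose in the hand.

```bash
cat > hand.py <<'E'
import sys
from h import *
c=dict(np.load(sys.argv[1])); c["pose"]=c["mount"]
hsv=cv2.cvtColor(c["color"],cv2.COLOR_RGB2HSV); H,S,V=[hsv[...,i].astype(int) for i in range(3)]
roi=np.zeros(H.shape,bool); roi[60:290,240:400]=1
def line(m,s):
    uv=np.argwhere(m&roi&s)[:,::-1]; p=world_depth(c,uv); return p[(p[:,2]<.03)&(p[:,2]>-.06)]
h=line((H>3)&(H<16)&(S>200)&(V>120),1>0); b=line((S<40)&(V>110),1>0)
for nm,p in (("handle",h),("barrel",b)):
    print(nm,len(p),"x",np.percentile(p[:,0],[1,99]).round(4))
    for x in np.linspace(*np.percentile(p[:,0],[10,90]),4):
        q=p[abs(p[:,0]-x)<.006]; print("  x",round(x,3),"y mid",(np.percentile(q[:,1],[1,99]).mean()).round(4),"ztop",np.percentile(q[:,2],4).round(4))
E
python3 hand.py wrist3.npz
```

```text
handle 7344 x [0.0561 0.092 ]
  x 0.059 y mid 0.0013 ztop -0.0255
  x 0.069 y mid 0.0014 ztop -0.0255
  x 0.079 y mid 0.0015 ztop -0.0256
  x 0.09 y mid 0.0017 ztop -0.0256
barrel 5219 x [0.0202 0.0546]
  x 0.024 y mid 0.0026 ztop -0.0226
  x 0.033 y mid 0.0027 ztop -0.0227
  x 0.043 y mid 0.0028 ztop -0.0228
  x 0.052 y mid 0.0028 ztop -0.0228
```

{"api": "send_rows", "payload": {
  "increments": [
    [[0,0,0,0,0,-0.2],[0,0,0,0,0,-0.4],[0,0,0,0,0,-0.6],[0,0,0,0,0,-0.8],[0,0,0,0,0,-0.8],[0,0,0,0,0,-0.8],[0,0,0,0,0,-0.8],[0,0,0,0,0,-0.8]]
  ]
}}

```text
clock: 6.8
eef_pos: [0.5422, -0.1212, 0.1786]
tool_rot: [-0.264, 0.965, 0.001, -0.001]
ft_force: [0.3, -0.7, -2.6]
grip_width: 0.0237
```

{"api": "send_rows", "payload": {
  "increments": [
    [[0,0,0,0,0,-0.8],[0,0,0,0,0,-0.8],[0,0,0,0,0,-0.8],[0,0,0,0,0,-0.8],[0,0,0,0,0,-0.8],[0,0,0,0,0,-0.8],[0,0,0,0,0,-0.8],[0,0,0,0,0,-0.8]]
  ]
}}

```text
clock: 7.8
eef_pos: [0.5422, -0.1212, 0.1786]
tool_rot: [0.735, -0.678, -0.001, 0.001]
ft_force: [-1.0, -1.0, -1.2]
grip_width: 0.0241
```

{"api": "send_rows", "payload": {
  "increments": [
    [[0,0,0,0,0,-0.8],[0,0,0,0,0,-0.8],[0,0,0,0,0,-0.8],[0,0,0,0,0,-0.8],[0,0,0,0,0,-0.8],[0,0,0,0,0,-0.7],[0,0,0,0,0,-0.5],[0,0,0,0,0,-0.4]]
  ]
}}

```text
clock: 8.8
eef_pos: [0.5423, -0.1212, 0.1786]
tool_rot: [0.967, -0.255, -0.002, 0.0]
ft_force: [0.1, 0.1, -1.3]
grip_width: 0.0242
```

```bash
python3 mv.py 0.5711 -0.1341 0.18 -21.75
```

```text
tool shift (50mm units) [ 0.629 -0.059 -0.03 ] turn(10deg) [ 0.004  0.018 -0.776] clock 8.8 pos [ 0.5423 -0.1212  0.1786] q [-0.22   0.385  0.046  1.235  0.    -2.846] w 0.0242 F [ 0.09  0.06 -1.26]
```

{"api": "send_rows", "payload": {
  "increments": [
    [[0,0,0,0,0,-0.4],[0,0,0,0,0,-0.38],[0.3,-0.03,0,0,0,0],[0.33,-0.03,0,0,0,0],[0,0,0,0,0,0],[0,0,0,0,0,0]]
  ]
}}

```text
clock: 9.55
eef_pos: [0.5724, -0.1301, 0.1791]
tool_rot: [0.982, -0.19, -0.001, -0.0]
ft_force: [-0.8, 0.4, -1.7]
grip_width: 0.0239
```

```bash
python3 mv.py 0.5711 -0.1341 0.18 -21.75; python3 snap.py wrist 4; python3 snap.py scene 4; python3 snap.py top 4; python3 hand.py wrist4.npz
```

```text
tool shift (50mm units) [ 0.005  0.084 -0.017] turn(10deg) [ 0.002  0.016 -0.014] clock 9.55 pos [ 0.5724 -0.1301  0.1791] q [-0.223  0.445  0.14   1.269  0.    -2.983] w 0.0239 F [-0.84  0.4  -1.69]
handle 7521 x [0.0562 0.0922]
  x 0.059 y mid -0.0017 ztop -0.0254
  x 0.069 y mid -0.0015 ztop -0.0255
  x 0.08 y mid -0.0015 ztop -0.0256
  x 0.09 y mid -0.0014 ztop -0.0254
barrel 5296 x [0.0201 0.0547]
  x 0.024 y mid -0.0027 ztop -0.0226
  x 0.033 y mid -0.0027 ztop -0.0227
  x 0.043 y mid -0.0026 ztop -0.0227
  x 0.052 y mid -0.0027 ztop -0.0228
```

View pics/wrist4.png

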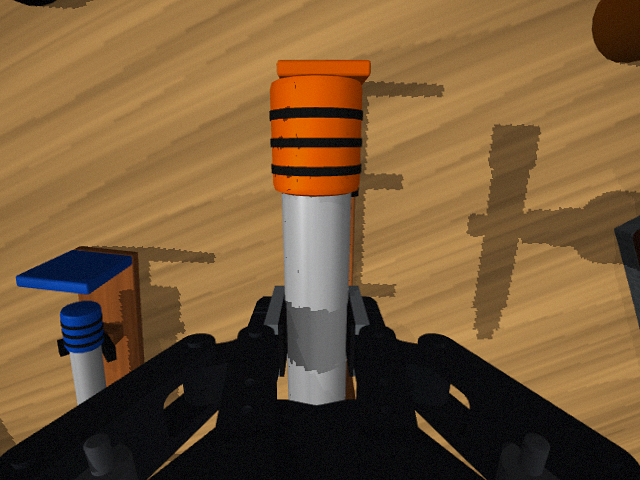

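View pics/scene4.png

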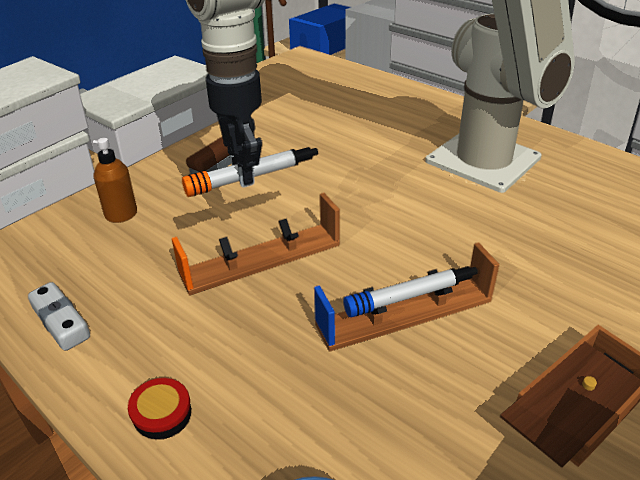

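Scene and wrist views agree: the handle now points at the orange board. In the wrist view the board top is at columns 277–370 and the handle at 271–362, a lateral offset of about 4 mm, which matches my computed remaining shift. I'll check lengthwise.

Run:
```python
from h import *
c=dict(np.load("wrist4.npz")); uv=np.array([(u,v) for v in range(55,80) for u in range(265,385)])
w=world_depth(c,uv); T=c["T"]; s=(w[:,2]>.074)&(w[:,2]<.086); p=(w[s]-T[:3,3])@T[:3,:3]
print(s.sum(),np.percentile(p,[2,50,98],axis=0).round(4).tolist())
```

```text
1471 [[0.1136, -0.0248, 0.097], [0.1184, 0.0055, 0.0986], [0.1229, 0.0324, 0.1013]]
```

{"api": "send_rows", "payload": {
  "increments": [
    [[0.02,0.08,0.2,0,0,0],[0,0,0.4,0,0,0],[0,0,0.4,0,0,0],[0,0,0.4,0,0,0],[0,0,0.3,0,0,0],[0,0,0.2,0,0,0],[0,0,0,0,0,0],[0,0,0,0,0,0]]
  ]
}}

```text
clock: 10.7
eef_pos: [0.5736, -0.1346, 0.086]
tool_rot: [0.982, -0.19, 0.001, 0.0]
ft_force: [-0.3, -0.7, -1.7]
grip_width: 0.0243
```

```bash
python3 mv.py 0.5711 -0.1341 0.042 -21.75; python3 snap.py wrist 5; python3 snap.py scene 5
```

```text
tool shift (50mm units) [-0.051  0.009  0.88 ] turn(10deg) [-0.001 -0.008 -0.017] clock 10.7 pos [ 0.5736 -0.1346  0.086 ] q [-2.310e-01  5.180e-01  2.000e-03  1.053e+00  0.000e+00 -2.990e+00] w 0.0243 F [-0.25 -0.68 -1.66]
```

View pics/wrist5.png

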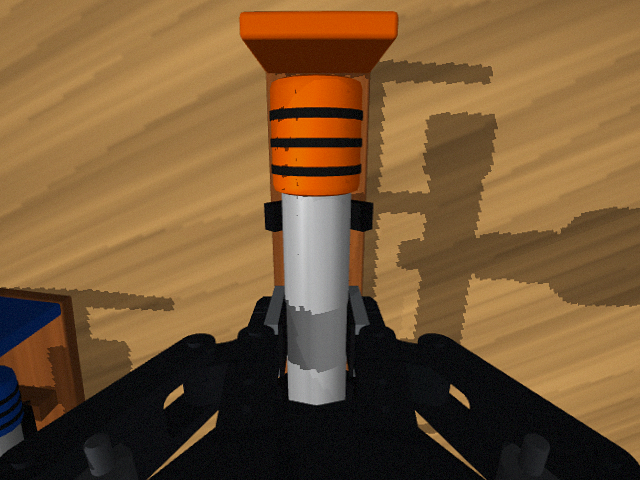

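View pics/scene5.png

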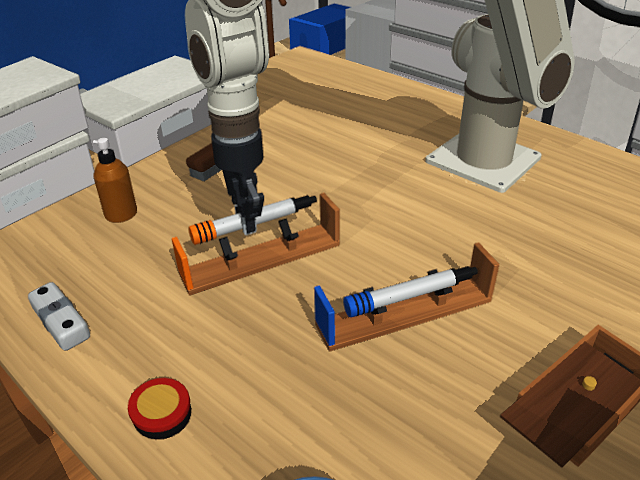

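The pump is within 1 mm of the rest's centreline (saddle mid 319, pump mid 316.5). I'll lower slowly.

{"api": "send_rows", "payload": {
  "increments": [
    [[-0.03,0.02,0.15,0,0,0],[-0.02,0,0.15,0,0,0],[0,0,0.15,0,0,0],[0,0,0.12,0,0,0],[0,0,0.1,0,0,0],[0,0,0.08,0,0,0],[0,0,0.05,0,0,0],[0,0,0,0,0,0]]
  ]
}}

```text
clock: 11.8
eef_pos: [0.5702, -0.1344, 0.0452]
tool_rot: [0.982, -0.19, -0.0, -0.0]
ft_force: [-0.3, 0.4, -1.1]
grip_width: 0.0242
```

{"api": "send_rows", "payload": {
  "increments": [
    [[0,0,0.03,0,0,0],[0,0,0.03,0,0,0],[0,0,0,0,0,0]]
  ]
}}

```text
clock: 12.18
eef_pos: [0.5701, -0.1344, 0.0422]
tool_rot: [0.982, -0.19, -0.0, 0.0]
ft_force: [0.1, 0.2, -1.3]
grip_width: 0.0244
```

{"api": "send_rows", "payload": {
  "increments": [
    [[0,0,0.03,0,0,0],[0,0,0,0,0,0]]
  ]
}}

```text
clock: 12.42
eef_pos: [0.5705, -0.1346, 0.0413]
tool_rot: [0.982, -0.19, 0.0, 0.0]
ft_force: [-1.4, -0.4, 2.1]
grip_width: 0.0242
```

{"api": "send_rows", "payload": {
  "increments": [
    [[0,0,0.02,0,0,0],[0,0,0,0,0,0]]
  ]
}}

```text
clock: 12.68
eef_pos: [0.5705, -0.1346, 0.0412]
tool_rot: [0.982, -0.19, 0.001, 0.0]
ft_force: [-3.6, -0.3, 8.0]
grip_width: 0.0241
```

```bash
python3 mv.py 0.5711 -0.1341 0.042 -21.75; python3 snap.py scene 6
```

```text
tool shift (50mm units) [ 0.008 -0.014 -0.015] turn(10deg) [-0.    -0.006 -0.017] clock 12.675 pos [ 0.5705 -0.1346  0.0412] q [-0.232  0.56  -0.058  0.951 -0.    -2.991] w 0.0241 F [-3.6  -0.27  7.99]
```

View pics/scene6.png

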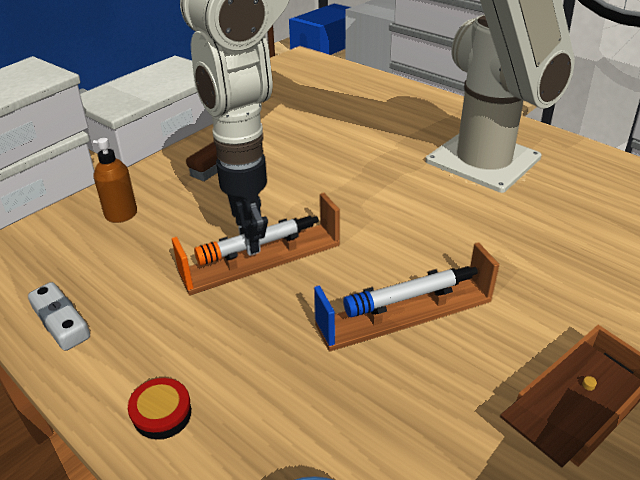

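Seated: TCP height 0.0412 is the same as at the grasp, with 8 N upward, and the scene shows the pump in both saddles. I'll release, then retreat straight up.

{"api": "send_rows", "payload": {
  "increments": [
    [[0,0,0,0,0,0],[0,0,0,0,0,0],[0,0,0,0,0,0],[0,0,0,0,0,0],[0,0,0,0,0,0],[0,0,0,0,0,0]]
  ],
  "grip": 0
}}

```text
clock: 13.48
eef_pos: [0.5702, -0.1345, 0.0398]
tool_rot: [0.982, -0.19, -0.0, 0.0]
ft_force: [0.3, 0.0, 0.2]
grip_width: 0.0857
```

{"api": "send_rows", "payload": {
  "increments": [
    [[0,0,-0.1,0,0,0],[0,0,-0.3,0,0,0],[0,0,-0.5,0,0,0],[0,0,-0.6,0,0,0],[0,0,-0.7,0,0,0],[0,0,-0.7,0,0,0],[0,0,-0.5,0,0,0],[0,0,-0.2,0,0,0]]
  ]
}}

```text
clock: 14.48
eef_pos: [0.5713, -0.1347, 0.2229]
tool_rot: [0.982, -0.19, 0.002, 0.0]
ft_force: [-0.2, -0.4, 0.4]
grip_width: 0.0853
```

{"api": "send_rows", "payload": {
  "increments": [
    [[-0.5,0,0,0,0,0],[-0.8,0,0,0,0,0],[-0.8,0,0,0,0,0],[-0.5,0,0,0,0,0],[0,0,0,0,0,0],[0,0,0,0,0,0]]
  ]
}}

```text
clock: 15.22
eef_pos: [0.4504, -0.0861, 0.22]
tool_rot: [0.982, -0.19, 0.001, 0.0]
ft_force: [-0.3, 0.6, 0.7]
grip_width: 0.0852
```

```bash
for n in wrist scene top; do python3 snap.py $n 7; done
python3 - <<'E'
from h import *
c=dict(np.load("wrist7.npz")); d=np.array([.9287,-.3709]); n=np.array([.3709,.9287]); C=np.array([.5553,-.1278])
for nm in ("wrist7","scene7","top7"):
    c=dict(np.load(nm+".npz")); hsv=cv2.cvtColor(c["color"],cv2.COLOR_RGB2HSV).reshape(-1,3).astype(int)
    vv,uu=np.mgrid[0:480,0:640]; uv=np.c_[uu.ravel(),vv.ravel()]; k=c["z_map"].ravel()>0
    w=world_depth(c,uv); hsv=hsv[k]; t=(w[:,:2]-C)@d; q=(w[:,:2]-C)@n
    g=(abs(t)<.125)&(abs(q)<.03)
    b=g&(hsv[:,1]<40)&(hsv[:,2]>110)&(w[:,2]>.05)&(w[:,2]<.075)
    o=g&(hsv[:,0]>3)&(hsv[:,0]<16)&(hsv[:,1]>200)&(hsv[:,2]>120)&(w[:,2]>.05)&(w[:,2]<.072)&(abs(q)<.015)
    for m,s in (("barrel",b),("handle",o)):
        if s.sum()<10: print(nm,m,"few");continue
        print(nm,m,"t",np.percentile(t[s],[1,99]).round(4),"top z at ends",[np.percentile(w[s&(abs(t-x)<.012)][:,2],90).round(4) for x in np.percentile(t[s],[10,90])],"q",[np.percentile(q[s&(abs(t-x)<.012)],[2,98]).mean().round(4) for x in np.percentile(t[s],[10,90])])
    if nm!="wrist7":
        c0=dict(np.load(nm[:-1]+"0.npz"))
        bl=[comps((lambda h:(h[...,0]>105)&(h[...,0]<125)&(h[...,1]>150))(cv2.cvtColor(x["color"],cv2.COLOR_RGB2HSV))) for x in (c0,c)]
        for L in bl: print([(s[4],ce.tolist()) for s,ce,_ in L if s[4]<1500 and ce[1]>100][:6])
E
python3 mv.py 0.57 -.13 .2 -21.75
```

```text
wrist7 barrel t [-0.0646  0.0646] top z at ends [np.float64(0.0637), np.float64(0.0638)] q [np.float64(0.0023), np.float64(0.0034)]
wrist7 handle few
scene7 barrel t [-0.0645  0.0698] top z at ends [np.float64(0.0638), np.float64(0.0648)] q [np.float64(0.0043), np.float64(0.0065)]
scene7 handle t [0.0737 0.1091] top z at ends [np.float64(0.0682), np.float64(0.0675)] q [np.float64(0.0065), np.float64(0.0061)]
[(np.int32(768), [324.5, 315.5]), (np.int32(172), [367.3, 301.1]), (np.int32(326), [352.8, 305.2])]
[(np.int32(768), [324.5, 315.5]), (np.int32(83), [369.9, 300.3]), (np.int32(90), [364.8, 301.8]), (np.int32(325), [352.9, 305.2])]
top7 barrel few
top7 handle few
[(np.int32(333), [257.2, 176.7]), (np.int32(99), [248.0, 199.3]), (np.int32(73), [244.8, 204.8]), (np.int32(70), [242.0, 209.7]), (np.int32(79), [239.1, 214.8])]
[(np.int32(377), [258.3, 177.8]), (np.int32(103), [248.0, 199.3]), (np.int32(72), [244.7, 204.7]), (np.int32(74), [241.9, 209.6]), (np.int32(83), [239.2, 214.8])]
tool shift (50mm units) [ 2.544 -0.081  0.393] turn(10deg) [ 0.    -0.001 -0.018] clock 15.375 pos [ 0.4505 -0.0862  0.2196] q [-0.189  0.169 -0.137  1.264 -0.    -2.948] w 0.0852 F [-0.46  0.4  -1.17]
```

View pics/wrist7.png

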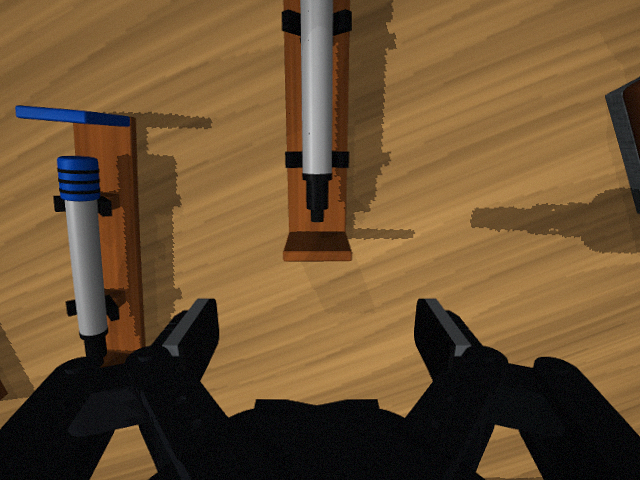

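View pics/scene7.png

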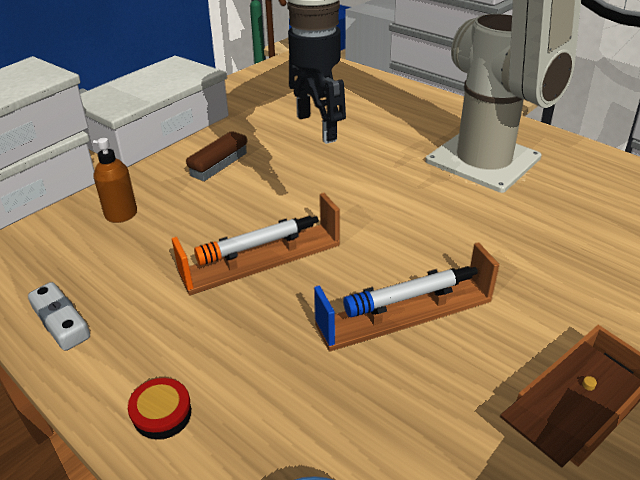

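The scene shows the orange handle beside the orange board at (205,253), with the pump level in both saddles. The wrist view shows it on the centreline at saddle row 160. The blue pump hasn't moved (324.5,315.5 before and after). Handing in.

```bash
python3 -c "
from workcell import *
print(job_done())"
```

```text
the job is handed in; nothing more can be done
None
```

The orange pump is turned round and back in its rest, with its handle at the orange end board. I handed the job in at about 15.4 s of the 38 s allowed; no verdict was reported.

I gripped it by the barrel between the saddles and lifted it to about 0.19 m. After a half turn about the vertical I lowered it until it touched the saddles (largest force reading about 8 N), then let go and backed away.

**Last checks**
- **Height:** the barrel top is at 0.064 m at both ends, so the pump lies level in both saddles.
- **Lengthwise:** the handle end is about 109 mm from the rest's centre towards the orange board, so the pump's middle is within a few millimetres of the rest's.
- **Blue pump:** its marks stayed within about 0.2 px in the scene and top views. One blue patch on its end board moved about 1 px in the top view.
- **Gripper:** open and clear of everything.

**Disagreements between checks**
- **Sideways position:** the scene camera put the pump 4–6 mm across the rest's centreline, and the wrist camera 2–3 mm. The scene camera showed about the same offset before I moved anything, and the pump looks centred between the saddle lips, so I took it as measurement bias.
- **Top camera:** my final measurement from it found no usable pixels on the orange pump, so the final pose rests on the other two cameras.

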